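Clear and close the coffee-pod drawer

TASK

The low coffee-pod drawer was left open with a spice jar standing in it that is too tall to go in. First swing the lamp arm towards you and to the left, until arm and head hang clear of the open drawer; then lift the spice jar out and stand it upright on top of the drawer unit; then push the drawer fully home until it seats past its catch. Never tip the jar, and leave both mugs and the pepper mill undisturbed.

Things in the scene. Friction and masses are not known exactly. Their poses are not given: they have to be found in the camera images.
- unit: Low white drawer unit fixed on the worktop, 180 (x) x 280 (y) x 90 mm high. Origin: centre of its underside, on the worktop; its own -x side is the front, out of which the drawer slides; +z up. Its flat top at 90 mm is where the jar goes (one mug already stands there); its front face is at x = -90 mm.
- drawer (a joint): How far the drawer is out, in m: 0 is fully home; it grows as the drawer comes out along the unit's own -x (up to 0.15). Sliding takes about 1 N; over the last 18 mm a spring catch resists, with some 6 to 12 N, until it is passed at about 8 mm; from there it pulls the drawer home to a hard stop at 0.
- drawer_floor (a point): Middle of the drawer's floor, on its upper side, 16 mm above the worktop; at x = -10 mm in the unit's frame when home. Drawer 240 mm wide, side walls 52 mm high above the worktop. Its light-wood front panel, 276 mm wide, 14 mm thick, 8 to 84 mm above the worktop, lies on the unit's front face when home. Coffee pods 27 mm high lie in it.
- drawer_pull (a point): Middle of the front face of the drawer's pull, a straight dark bar 120 mm long (along the unit's y), 14 mm high, that stands out 20 mm from the front panel; the point is 66 mm above the worktop and moves with the drawer. With the drawer home it is at x = -124 mm, y = 0 in the unit's frame.
- lamp: Grey desk lamp with a round foot 84 mm across, fixed on the worktop to the left of the drawer, with an upright post (16 mm thick). Origin: centre of the foot's underside; the post and the swing axis stand upright on it. The arm's hub reaches 216 mm high.
- lamp_swing (a joint): Swing of the lamp's level arm about the post, in rad, -0.1 to 2.4. At 0 the arm points along the lamp's own -y (across the drawer); as it grows the arm turns clockwise seen from above: at 1.57 it points along the lamp's -x (towards the robot), beyond that to the left. It stays where it is left; about 1 N at 150 mm from the post moves it.
- lamp_head (a point): Middle of the lamp's round head, 205 mm out from the post: 70 mm across, hanging under the arm from 172 to 194 mm above the worktop. The arm itself is a bar 22 mm wide and 14 mm thick, its mid-line 200 mm above the worktop, from the post to 207 mm out.
- spice_jar: Spice jar, upright glass cylinder with a dark cap, 41 mm across, 105 mm high, standing in the open drawer on its floor. Origin: centre of its underside; z is its axis.
- white_mug: White mug with a small pattern, 88 mm across, 99 mm high, 119 mm long with its handle, standing on top of the unit towards the back. Origin: underside, middle of the 119 mm length, handle to its own -y. To be left alone.
- striped_mug: White mug with dark stripes, 86 mm across, 90 mm high, 120 mm long with its handle, on the worktop to the left in front of the drawer. Origin as for the other mug. To be left alone.
- pepper_mill: Wooden pepper mill, 58 mm across, 170 mm high, on the worktop close to the right of the open drawer. Origin: centre of its underside. To be left alone.
Things that resemble listed ones, but are neither listed nor needed, are in the scene too. What is shaped like the spice_jar but green or pink is not meant.

How it is judged (in metres and radians):
On the way, in this order (a step that is already met when the one before it is completed fails the run):
1. the lamp arm is swung clear of the drawer, past 1.35 rad, with the jar still upright in the drawer (value of joint lamp_swing above 1.35 rad and z of spice_jar in the frame of unit below 0.03 m), for 0.2 s.
2. the jar stands upright and released on top of the unit, the drawer not yet home (z of spice_jar in the frame of unit between 0.084 and 0.096 m and x of spice_jar in the frame of unit between -0.09 and 0.09 m and y of spice_jar in the frame of unit between -0.14 and 0.14 m and angle between spice_jar's own z axis and vertical below 0.1 rad and linear speed of spice_jar below 0.02 m/s and contact force between spice_jar and the fingers below 0.1 N and value of joint drawer above 0.03 m), for 0.2 s.
3. the drawer is home, within 4 mm (value of joint drawer below 0.004 m), for 0.2 s.
At the end, for the whole second after the job is handed in: The drawer is within 4 mm of fully home, the lamp arm is past 1.35 rad, and the jar stands released and at rest on top of the unit (its centre over the top, underside 84 to 96 mm up), within 0.1 rad of upright (value of joint drawer below 0.004 m and value of joint lamp_swing above 1.35 rad and z of spice_jar in the frame of unit between 0.084 and 0.096 m and x of spice_jar in the frame of unit between -0.09 and 0.09 m and y of spice_jar in the frame of unit between -0.14 and 0.14 m and angle between spice_jar's own z axis and vertical below 0.1 rad and linear speed of spice_jar below 0.02 m/s and contact force between spice_jar and the fingers below 0.1 N); the robot touches nothing.
It fails at once if the spice jar is tipped more than 0.6 rad (angle between spice_jar's own z axis and vertical above 0.6 rad).
It fails at once if the white mug on the unit is shifted more than 30 mm or tipped more than 0.3 rad (distance of white_mug from where it was at the start of the episode above 0.03 m or angle between white_mug's own z axis and vertical above 0.3 rad).
It fails at once if the striped mug is shifted more than 30 mm or tipped more than 0.3 rad (distance of striped_mug from where it was at the start of the episode above 0.03 m or angle between striped_mug's own z axis and vertical above 0.3 rad).
It fails at once if the pepper mill is shifted more than 30 mm or tipped more than 0.3 rad (distance of pepper_mill from where it was at the start of the episode above 0.03 m or angle between pepper_mill's own z axis and vertical above 0.3 rad).
It also fails if it takes over 69 s, if anything falls off the work surface, if the arm or the gripper's body presses on something with over 40 N, if the wrist force passes 120 N, or if a joint passes its speed limit or range.

ROBOT

A 6-joint arm with a two-finger parallel gripper is mounted at the origin on a cart in front of the work surface, level with it; the furniture and walls round the work are solid. World frame = base frame: x ahead of the robot, y to its left, z up, the work surface at z = 0. Lengths are in mm, angles in rad, forces in N, time in s.
With the tool pointing down it reaches from about 250 to 725 mm from the base axis. Payload 4 kg.
Tool frame: the origin (TCP) lies at the very end of the fingers, on their centre line; the grasp point (between the pads) lies manip.grip_point_offset behind it (manip.grip_point_offset is the distance from the TCP to the grasp point, in mm); z points along the fingers, y is the line along which they close (so a half turn about z gives the same grasp; the last joint's range is limited). The gripper opens to 85 mm and grips with 20 to 120 N. Pads are 22 mm wide; open, the fingers measure 114 mm over their backs; the gripper's body (76 mm by 85 mm) begins 54 mm behind the grasp point. The pads swing forward as they close: fully open they stand 13 mm farther back than shut.
Start: joints at [-1.319, 0.241, 0.005, 1.335, 0, 1.571], TCP at [124.572, -484.233, 231.306] pointing down, gripper open.
Joint ranges: [-2.72, 2.72], [-1.05, 1.87], [-1.09, 1.28], [-1.99, 2.15], [-1.42, 1.44], [-3.14, 3.14]. Speed limits (rad/s): [2.79, 2.79, 3.14, 3.14, 3.14, 3.14].

INTERFACE

Orientations are given as a unit quaternion [x, y, z, w].
In Python, from bench import manip gives the robot as it stands.
- The arm moves only by the tool play_rows, never from a script. Its argument "motion" is a list of rows, each a list of 4 numbers: the shift along the world's x, y, z in m, then the turn about the world's z in rad. A call has 1 to 20 rows; each row shifts and turns the commanded pose from where the row before left it; what a row does not reach is not made up. A row lasts 1/8 s, in which the tool goes at most 62.5 mm and 10.7 degrees, less where a joint would pass 70% of its speed; a pose out of reach is approached as far as the arm can. A call is refused whole if a number of a shift passes 0.0625 or a number of a turn 0.188, either way. A call with a gripper value outside its range is refused whole. "jaw" is the finger opening in m, from 0 to 0.0854, set as the call begins (left out, the last holds). The fingers move at their own pace and stop on an object; "squeeze" is the grip in N (left out, the last holds). Time passes only in rows, so rows that do not move let the fingers close. It gives the time, the measured TCP pose, the force, the opening and the grip force at its end, in the units of the state.
- manip.get_obs(): the state, without advancing time (a new reading comes with each control period).
- manip.grab_frame(name): name is "side" or "top" or "wrist"; returns the picture (400x640x3 uint8, red, green, blue); there is no depth.
- manip.get_calibration(name): a dict with "camera_matrix" (3x3 intrinsics, pixels), "R" (3x3) and "t" (3): a world point X has camera coordinates R X + t. Camera axes: x right, y down, z forward; pixel columns grow to the right and rows downward; lengths in mm; the calibration is good to about 2 mm. A picture is of the moment at which its call begins: read the wrist's pose just before it. get_calibration takes no time and is no camera call; for the wrist camera it gives the pose at the moment of the call.
- manip.hand_in(): hands the job in; it is judged then, once.
The state is a dict: "time_s": time; "q": joint angles; "joint_velocities": joint speeds; "effort": joint torques, N m; "ee_pos": TCP position; "eef_rot": TCP orientation; "force": force on the tool from outside, world axes, zero at the start; "moment": the same for the moment, N m; "width": finger opening in mm; "grasp_force": force on a finger pad.
Only numpy, scipy, OpenCV 4.12 (cv2) and the standard library are available. Lean on these libraries where they do the work, as an engineer would, in place of code of your own. Each camera call takes 0.05 s, during which the arm holds its last target. There are 200 camera calls.

## Working session

There is one attempt and no reset: what is moved stays moved. The work goes in short steps, Python scripts to look and compute and a tool call to move; the robot and the scene stay as the last step left them, time stands still between calls to the robot, and variables do not carry over. Pictures are saved under pics/ and viewed, at most 10 in all, crops included, and the job is handed in when it is done.

Besides the shell and the picture viewer there is one more tool, called after "Emit:" as a command line: name --pt "numbers of a row" for each row, then --argument value for the rest. play_rows: Moves the arm, as the interface text tells. Its arguments: {"type":"object","properties":{"motion":{"type":"array"},"jaw":{"type":"number"},"squeeze":{"type":"number"}},"required":["motion"]}

```bash
mkdir -p pics; python3 - <<'E'
from bench import manip
import cv2
for n in("top","side"):
    f=manip.grab_frame(n); cv2.imwrite(f"pics/{n}0.png",f[:,:,::-1])
    c=manip.get_calibration(n); print(n,c)
o=manip.get_obs(); print(o, manip.grip_point_offset)
E
```

```text
top {'camera_matrix': array([[385.51254774,   0.        , 315.89344819],
       [  0.        , 385.51254774, 197.46069832],
       [  0.        ,   0.        ,   1.        ]]), 'R': array([[ 0.00842095, -0.99990683,  0.01074358],
       [-0.98063416, -0.01036001, -0.19557434],
       [ 0.19566742, -0.0088886 , -0.98063003]]), 't': array([  -2.93892664,  565.26538603, 1193.9627988 ])}
side {'camera_matrix': array([[424.03293582,   0.        , 320.24083772],
       [  0.        , 424.03293582, 192.97300522],
       [  0.        ,   0.        ,   1.        ]]), 'R': array([[-0.95507308, -0.29585885, -0.01740557],
       [-0.14260239,  0.51023617, -0.84812948],
       [ 0.25980757, -0.80754356, -0.52950301]]), 't': array([ 530.86896763,  193.18696297, 1196.8889693 ])}
{'time_s': 0.1, 'q': array([-1.31898915e+00,  2.41366447e-01,  3.86690865e-03,  1.33520235e+00,
       -7.48728665e-08,  1.57081120e+00]), 'joint_velocities': array([ 0.00108398, -0.00177569,  0.00397245, -0.0020801 ,  0.0003229 ,
       -0.00018208]), 'effort': array([-9.97885545e-04, -3.73138618e+01,  2.53009415e+01,  1.08584701e-02,
        7.33774129e-06, -1.95236578e-05]), 'ee_pos': array([ 124.43695356, -483.68653854,  230.49062935]), 'eef_rot': array([ 9.92085091e-01,  1.25563784e-01, -1.19686064e-04, -9.45233960e-04]), 'force': array([ 0.53753925,  0.06746495, -0.505736  ]), 'moment': array([ 0.03804158, -0.01296692,  0.02281388]), 'grasp_force': 0.0, 'width': 85.89801661824215} 18.700000000000003
```

View pics/top0.png

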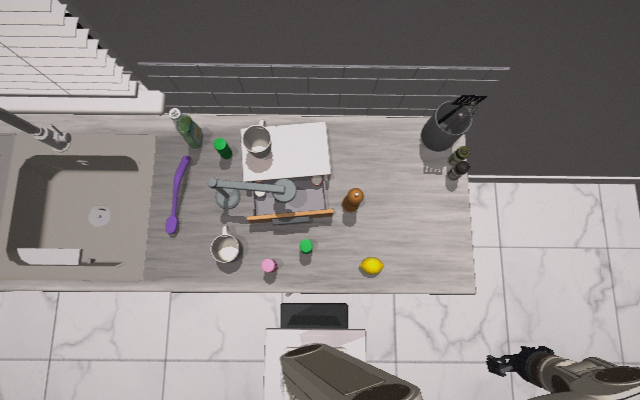

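View pics/side0.png

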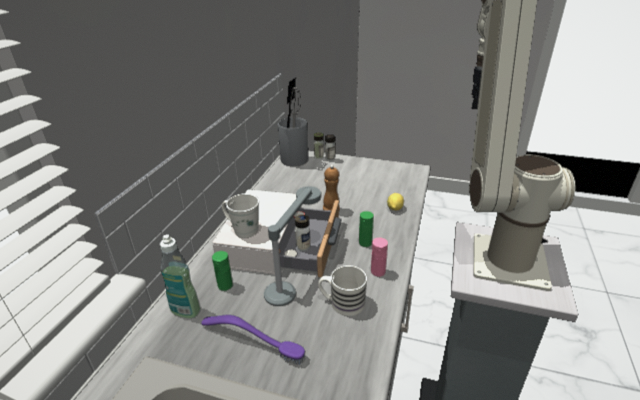

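The top view shows the unit around (286,150), drawer front panel at (290,215), lamp foot (228,197), lamp head (285,188), mill (354,198), striped mug (226,248). The side view shows the jar's dark cap at about (302,218). I'll enlarge both.

```bash
python3 - <<'E'
import cv2
a=cv2.imread('pics/top0.png')[110:280,190:390]; cv2.imwrite('pics/t1.png',cv2.resize(a,None,fx=3.5,fy=3.5,interpolation=cv2.INTER_CUBIC)) 
a=cv2.imread('pics/side0.png')[160:320,200:400]; cv2.imwrite('pics/s1.png',cv2.resize(a,None,fx=3.5,fy=3.5,interpolation=cv2.INTER_CUBIC)) 
E
```

```text
(no output)
```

View pics/t1.png

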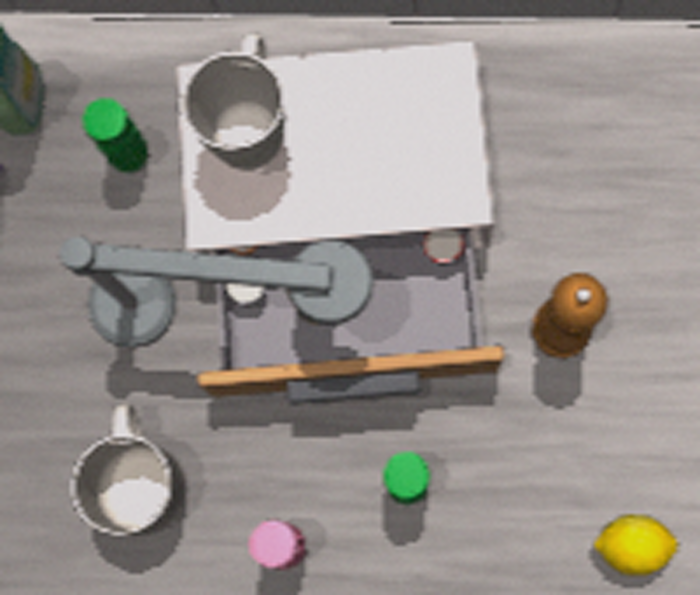

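View pics/s1.png

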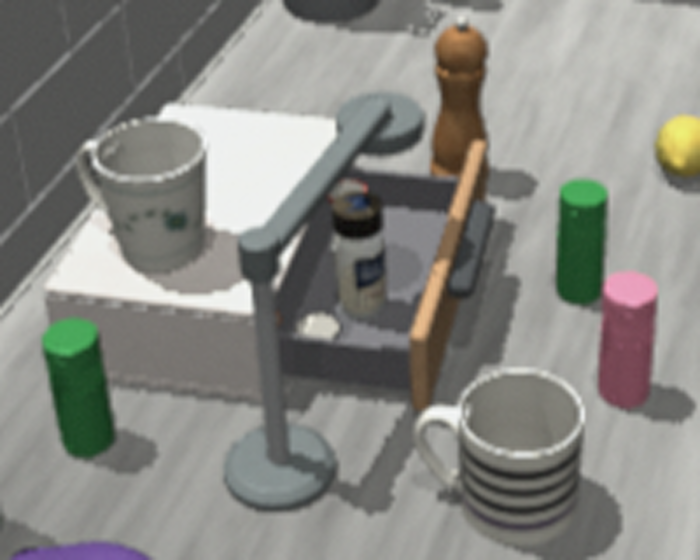

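Crop pixels used: unit top corners (177,65),(473,42),(493,222),(187,248); head (331,281); hub (80,254); mill top (584,296); jar cap in side crop (357,205), base (362,302).

```bash
cat > h.py <<'E'
from bench import manip
import numpy as np, cv2
def ray(name,u,v,z,c=None):
    c=c or manip.get_calibration(name); K,R,t=c["camera_matrix"],c["R"],np.array(c["t"])
    d=R.T@np.linalg.inv(K)@[u,v,1]; o=-R.T@t
    return o+d*(z-o[2])/d[2]
E
python3 - <<'E'
from h import *
T=lambda u,v,z:ray("top",190+u/3.5,110+v/3.5,z).round()
S=lambda u,v,z:ray("side",200+u/3.5,160+v/3.5,z).round()
for n,f,p in [("BL",T,(177,65,90)),("BR",T,(473,42,90)),("FR",T,(493,222,90)),("FL",T,(187,248,90)),
 ("panL",T,(200,383,84)),("panR",T,(503,357,84)),("pullL",T,(290,402,73)),("pullR",T,(418,388,73)),
 ("foot",T,(132,303,8)),("hub",T,(80,254,216)),("head",T,(331,281,194)),("mill",T,(584,296,170)),("smug",T,(122,483,90)),("smugh",T,(122,410,80)),("wmug",T,(235,102,189)),
 ("pink",T,(274,543,105)),("green",T,(406,476,105)),("jarcap",S,(357,203,121)),("jarbase",S,(363,303,16)),("headS",S,(380,122,194)),("hubS",S,(258,240,216)),("footS",S,(280,463,8)),("millS",S,(462,22,170)),("pinkS",S,(629,290,105)),("greenS",S,(583,197,105))]: print(n,f(*p))
E
```

```text
BL [785. 250.  90.]
BR [811. -25.  90.]
FR [637. -44.  90.]
FL [610. 233.  90.]
panL [487. 217.  84.]
panR [514. -54.  84.]
pullL [472. 137.  73.]
pullR [486.  22.  73.]
foot [575. 298.   8.]
hub [573. 296. 216.]
head [558.  94. 194.]
mill [ 552. -117.  170.]
smug [398. 280.  90.]
smugh [463. 286.  80.]
wmug [714. 180. 189.]
pink [347. 144. 105.]
green [405.  32. 105.]
jarcap [570. 119. 121.]
jarbase [571. 115.  16.]
headS [552. 108. 194.]
hubS [572. 303. 216.]
footS [572. 299.   8.]
millS [ 547. -108.  170.]
pinkS [345. 148. 105.]
greenS [403.  39. 105.]
```

Emit:
play_rows --pt "0.0267 0.0363 0.004 -0.0086" --pt "0.0267 0.0363 0.004 -0.0086" --pt "0.0267 0.0363 0.004 -0.0086" --pt "0.0267 0.0363 0.004 -0.0086" --pt "0.0267 0.0363 0.004 -0.0086" --pt "0.0267 0.0363 0.004 -0.0086" --pt "0.0267 0.0363 0.004 -0.0086" --pt "0.0267 0.0363 0.004 -0.0086" --pt "0.0267 0.0363 0.004 -0.0086" --pt "0.0267 0.0363 0.004 -0.0086" --pt "0.0267 0.0363 0.004 -0.0086" --pt "0.0267 0.0363 0.004 -0.0086" --pt "0.0267 0.0363 0.004 -0.0086" --pt "0.0267 0.0363 0.004 -0.0086" --pt "0.0267 0.0363 0.004 -0.0086" --pt "0.0267 0.0363 0.004 -0.0086" --pt "0.0267 0.0363 0.004 -0.0086" --pt "0.0267 0.0363 0.004 -0.0086" --jaw 0

```text
time_s: 2.35
ee_pos: [613.3, 122.2, 302.8]
eef_rot: [0.996, 0.089, -0.003, -0.019]
force: [-0.5, 0.2, 0.4]
width: -0.3
grasp_force: 0.0
```

Emit:
play_rows --pt "0 0 0 0" --pt "0 0 0 0" --pt "0 0 0 0" --pt "0 0 -0.03 0" --pt "0 0 -0.03 0" --pt "0 0 -0.03 0" --pt "0 0 -0.025 0" --pt "0 0 0 0" --pt "0 0 0 0"

```text
time_s: 3.48
ee_pos: [613.1, 121.2, 190.0]
eef_rot: [0.996, 0.089, -0.001, -0.019]
force: [-0.4, 0.4, 1.5]
width: 0.1
grasp_force: 0.0
```

Emit:
play_rows --pt "0 0.024 -0.006 0" --pt "0 0.024 -0.006 0" --pt "-0.012 0 0 0" --pt "-0.011 0 0 0" --pt "-0.014 0 0 0" --pt "-0.013 0 0 0" --pt "-0.013 0 0 0" --pt "-0.013 0.004 0 0" --pt "-0.013 0.005 0 0" --pt "-0.012 0.005 0 0" --pt "-0.011 0.007 0 0" --pt "-0.011 0.008 0 0" --pt "-0.01 0.008 0 0" --pt "-0.008 0.01 0 0" --pt "-0.008 0.01 0 0" --pt "-0.008 0.011 0 0" --pt "0 0 0 0"

```text
time_s: 5.6
ee_pos: [471.4, 169.7, 176.3]
eef_rot: [0.988, 0.144, -0.008, -0.047]
force: [0.6, -0.1, 0.0]
width: -0.1
grasp_force: 0.0
```

```bash
python3 - <<'E'
from h import *
from scipy.spatial.transform import Rotation as R
o=manip.get_obs(); print(o["q"].round(3),o["ee_pos"].round(),o["effort"].round(1),o["force"].round(1)); print(R.from_quat(o["eef_rot"]).as_matrix().round(3))
a=manip.grab_frame("top")[90:300,170:410]; cv2.imwrite('pics/t2.png',cv2.resize(a[:,:,::-1],None,fx=2.8,fy=2.8)) 
E
```

```text
[ 0.288  0.275 -0.1    1.198  0.095  3.141] [471. 170. 176.] [  0.1 -38.   24.2   0.    0.3   0. ] [ 0.6 -0.1  0. ]
[[ 0.959  0.283 -0.029]
 [ 0.285 -0.954  0.091]
 [-0.002 -0.095 -0.995]]
```

View pics/t2.png

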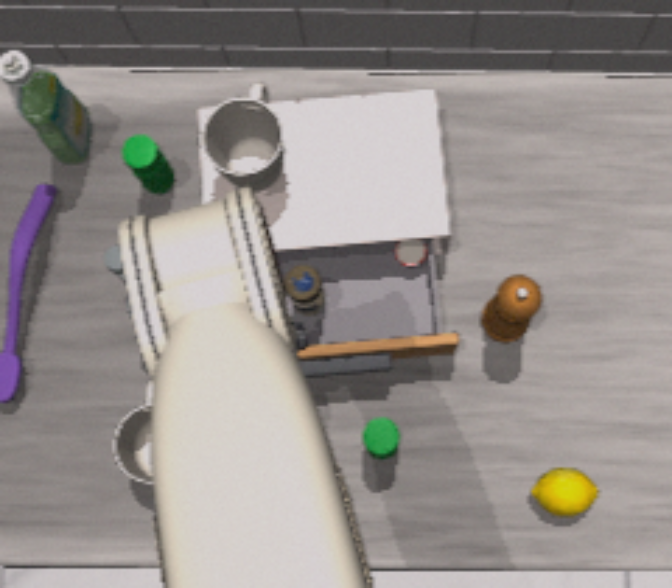

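Joint 6 had run into its limit, which blocked the sideways motion; the top picture shows the jar's cap at (303,285), undisturbed. I'll turn the wrist back and carry on.

Emit:
play_rows --pt "0 0 0 0.18" --pt "0 0 0 0.18" --pt "0 0 0 0.18" --pt "0 0 0 0" --pt "-0.006 0.011 0 0" --pt "-0.006 0.011 0 0" --pt "-0.006 0.012 0 0" --pt "-0.006 0.01 0 0" --pt "-0.006 0.01 0 0" --pt "-0.006 0.01 0 0" --pt "-0.005 0.01 0 0" --pt "-0.003 0.011 0 0" --pt "-0.003 0.011 0 0" --pt "-0.002 0.011 0 0" --pt "-0.002 0.011 0 0" --pt "0 0.01 0 0" --pt "0 0.01 0 0" --pt "0 0.011 0 0" --pt "0 0 0 0"

```text
time_s: 8.02
ee_pos: [421.1, 319.5, 176.3]
eef_rot: [0.914, 0.402, -0.019, -0.044]
force: [-0.5, -0.2, 0.1]
width: 0.1
grasp_force: 0.0
```

```bash
python3 - <<'E'
from h import *
o=manip.get_obs(); print(o["q"].round(3),o["ee_pos"].round(),o["eef_rot"].round(3),o["force"].round(1))
a=manip.grab_frame("side")[120:330,180:440]; cv2.imwrite('pics/s2.png',cv2.resize(a[:,:,::-1],None,fx=2.8,fy=2.8)) 
E
```

```text
[ 0.596  0.343 -0.003  1.247  0.093  2.907] [421. 320. 176.] [ 0.914  0.402 -0.019 -0.044] [-0.5 -0.2  0.1]
```

View pics/s2.png

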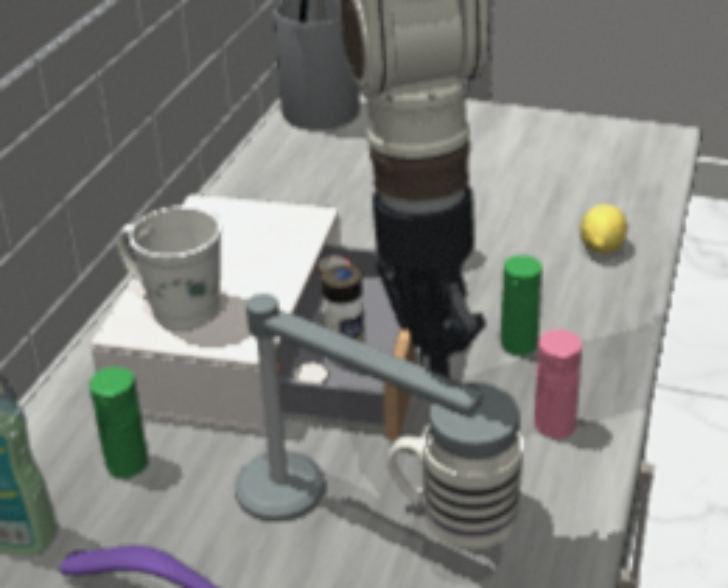

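The side picture shows the arm swung to point left-forward, head at (475,415), jar still upright in the drawer with its cap at (342,270), mugs undisturbed. Now I work out the head and jar positions.

```bash
python3 - <<'E'
from h import *
h=ray("side",180+475/2.8,120+412/2.8,194);d=h-[573,299,194];print("head",h.round(),np.arctan2(-d[0],-d[1]))
print("jar",ray("top",170+303.5/2.8,90+284/2.8,121).round(1), ray("side",180+341/2.8,120+271/2.8,121).round(1))
E
```

```text
head [376. 358. 194.] 1.8627422619328806
jar [570.  118.5 121. ] [572.7 113.5 121. ]
```

Emit:
play_rows --pt "0 -0.02 0.01 0" --pt "0 -0.02 0.03 0" --pt "0 -0.01 0.04 0" --pt "0 0 0.044 0" --pt "0.015 -0.015 -0.005 -0.048" --pt "0.015 -0.015 -0.005 -0.048" --pt "0.015 -0.015 -0.005 -0.048" --pt "0.015 -0.015 -0.005 -0.048" --pt "0.015 -0.015 -0.005 -0.048" --pt "0.015 -0.015 -0.005 -0.048" --pt "0.015 -0.015 -0.005 -0.048" --pt "0.015 -0.015 -0.005 -0.048" --pt "0.015 -0.015 -0.005 -0.048" --pt "0.0145 -0.0165 -0.005 -0.048" --pt "0 0 0 0" --pt "0 0 0 0" --jaw 0.0854

```text
time_s: 10.07
ee_pos: [570.7, 116.9, 250.3]
eef_rot: [0.984, 0.173, -0.009, -0.047]
force: [-0.7, 0.5, -0.2]
width: 85.5
grasp_force: 0.0
```

```bash
python3 - <<'E'
from h import *
from scipy.spatial.transform import Rotation as R
o=manip.get_obs(); c=manip.get_calibration("wrist")
print(o["q"].round(3),o["ee_pos"].round(1));print(R.from_quat(o["eef_rot"]).as_matrix().round(3))
a=manip.grab_frame("wrist"); cv2.imwrite('pics/w1.png',a[:,:,::-1])
import pickle; pickle.dump(c,open("wc.p","wb"))
E
```

```text
[0.154 0.418 0.3   1.473 0.093 2.946] [570.7 116.9 250.3]
[[ 0.94   0.339 -0.033]
 [ 0.341 -0.936  0.089]
 [-0.001 -0.095 -0.995]]
```

View pics/w1.png

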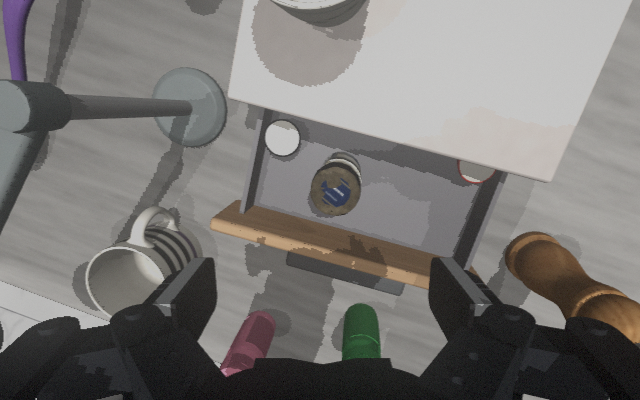

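The wrist view shows the open fingers and the jar's cap centred at about (335,191), upright.

```bash
python3 - <<'E'
from h import *
import pickle; c=pickle.load(open("wc.p","rb"))
for p in [(335,191,121),(230,98,90),(550,180,90),(346,163,16)]: print(ray("",*p,c=c).round(1))
E
```

```text
[574.  119.9 121. ]
[609.7 229.2  90. ]
[638.8 -41.4  90. ]
[582.2 117.3  16. ]
```

Emit:
play_rows --pt "0.001 0.0025 -0.02 0" --pt "0 0 -0.025 0" --pt "0 0 -0.025 0" --pt "0 0 -0.025 0" --pt "0 0 -0.025 0" --pt "0 0 -0.02 0" --pt "0 0 -0.015 0" --pt "0 0 -0.01 0" --pt "0 0 -0.009 0" --pt "0 0 0 0" --pt "0 0 0 0"

```text
time_s: 11.5
ee_pos: [572.1, 119.5, 76.9]
eef_rot: [0.984, 0.173, -0.008, -0.047]
force: [-0.3, -0.9, 0.8]
width: 85.3
grasp_force: 0.0
```

Emit:
play_rows --pt "0 0 0 0" --pt "0 0 0 0" --pt "0 0 0 0" --pt "0 0 0 0" --pt "0 0 0 0" --pt "0 0 0 0" --pt "0 0 0 0" --pt "0 0 0 0" --pt "0 0 0 0" --pt "0 0 0 0" --jaw 0.02 --squeeze 30

```text
time_s: 12.75
ee_pos: [572.4, 119.1, 77.1]
eef_rot: [0.984, 0.173, -0.008, -0.046]
force: [0.2, -3.0, 5.3]
width: 40.8
grasp_force: 30.7
```

Emit:
play_rows --pt "0 0 0.005 0" --pt "0 0 0.01 0" --pt "0 0 0.015 0" --pt "0 0 0.02 0" --pt "0 0 0.02 0" --pt "0 0 0.02 0" --pt "0 0 0.01 0" --pt "0 0 0 0" --pt "0.006 -0.005 0 0" --pt "0.012 -0.009 0 0" --pt "0.015 -0.012 0 0" --pt "0.015 -0.012 0 0" --pt "0.015 -0.012 0 0" --pt "0.015 -0.012 0 0" --pt "0.015 -0.011 0 0" --pt "0.01 -0.007 0 0" --pt "0.005 -0.004 0 0" --pt "0 0 0 0" --pt "0 0 0 0"

```text
time_s: 15.12
ee_pos: [679.4, 35.6, 176.2]
eef_rot: [0.984, 0.173, -0.009, -0.047]
force: [-0.3, -0.0, -1.9]
width: 41.0
grasp_force: 29.7
```

```bash
python3 - <<'E'
from h import *
o=manip.get_obs(); print(o["q"].round(3),o["ee_pos"].round(),o["width"])
a=manip.grab_frame("side")[120:300,200:400]; cv2.imwrite('pics/s3.png',cv2.resize(a[:,:,::-1],None,fx=3.2,fy=3.2)) 
E
```

```text
[0.012 0.666 0.519 1.457 0.09  2.804] [679.  36. 176.] 40.99015282949571
```

View pics/s3.png

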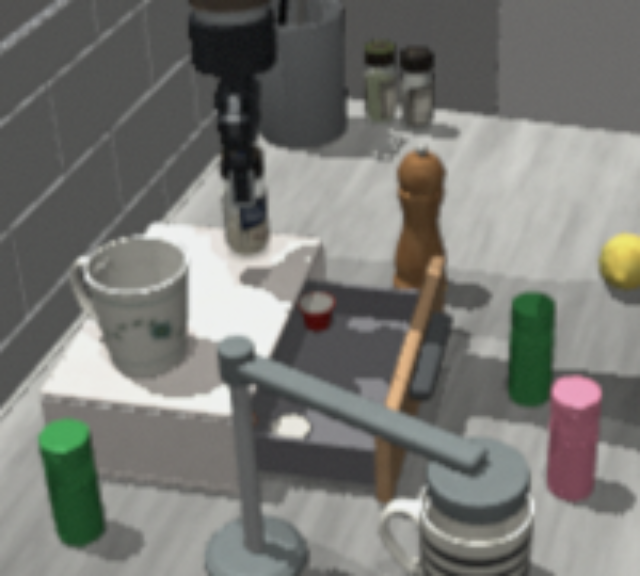

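The side view shows the jar held with its base over the unit's top at (247,250), clear of the white mug. Now lowering.

Emit:
play_rows --pt "0 0 -0.006 0" --pt "0 0 -0.006 0" --pt "0 0 -0.005 0" --pt "0 0 -0.003 0" --pt "0 0 -0.002 0" --pt "0 0 -0.001 0" --pt "0 0 0 0" --pt "0 0 0 0"

```text
time_s: 16.18
ee_pos: [679.8, 35.4, 153.6]
eef_rot: [0.984, 0.173, -0.008, -0.047]
force: [-0.0, 0.1, -1.7]
width: 40.8
grasp_force: 29.7
```

Emit:
play_rows --pt "0 0 -0.001 0" --pt "0 0 -0.001 0" --pt "0 0 0 0" --pt "0 0 0 0"

```text
time_s: 16.68
ee_pos: [679.7, 35.4, 151.4]
eef_rot: [0.984, 0.173, -0.009, -0.047]
force: [-0.3, -0.1, -1.1]
width: 41.0
grasp_force: 29.9
```

Emit:
play_rows --pt "0 0 -0.001 0" --pt "0 0 -0.001 0" --pt "0 0 0 0" --pt "0 0 0 0"

```text
time_s: 17.18
ee_pos: [680.3, 35.7, 151.3]
eef_rot: [0.984, 0.173, -0.007, -0.047]
force: [-1.4, 0.9, 4.6]
width: 41.1
grasp_force: 31.0
```

Emit:
play_rows --pt "0 0 0 0" --pt "0 0 0 0" --pt "0 0 0 0" --jaw 0.046

```text
time_s: 17.55
ee_pos: [679.5, 35.5, 149.0]
eef_rot: [0.984, 0.173, -0.009, -0.047]
force: [0.5, 0.8, -0.0]
width: 46.1
grasp_force: 0.2
```

Emit:
play_rows --pt "0 0 0 0" --pt "0 0 0 0" --pt "0 0 0 0" --pt "0 0 0 0" --pt "0 0 0 0" --pt "0 0 0 0" --pt "0 0 0.015 0" --pt "0 0 0.03 0" --pt "0 0 0.035 0" --pt "0 0 0.035 0" --pt "0 0 0.035 0" --pt "0 0 0 0" --jaw 0.0854

```text
time_s: 19.05
ee_pos: [681.1, 35.5, 304.8]
eef_rot: [0.984, 0.173, -0.004, -0.046]
force: [-0.4, 0.1, -1.0]
width: 85.1
grasp_force: 0.0
```

```bash
python3 - <<'E'
from h import *
o=manip.get_obs(); print(o["q"].round(3),o["ee_pos"].round(),o["width"])
a=manip.grab_frame("side")[120:300,200:400]; cv2.imwrite('pics/s4.png',cv2.resize(a[:,:,::-1],None,fx=3.2,fy=3.2)) 
E
```

```text
[0.012 0.674 0.866 1.785 0.09  2.804] [681.  35. 305.] 85.06380022981915
```

View pics/s4.png

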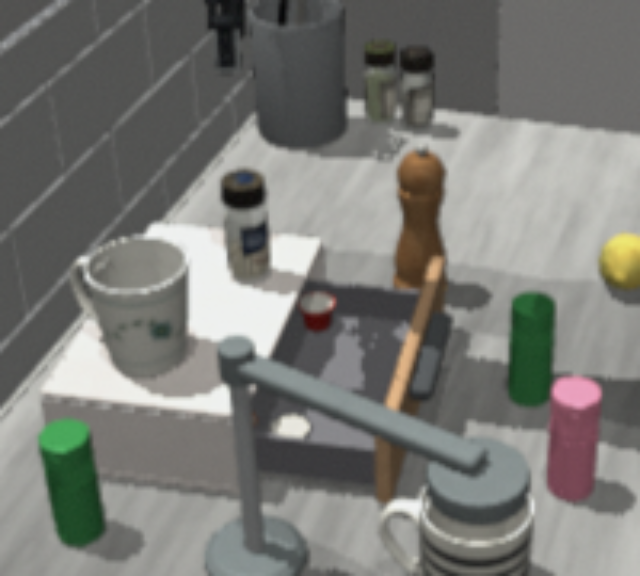

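The jar stands upright on the unit at (248,225) and the drawer is still open. Now to the front of the pull.

Emit:
play_rows --pt "-0.025 0.0045 0 0" --pt "-0.027 0.0045 0 0" --pt "-0.027 0.0045 0 0" --pt "-0.027 0.0045 0 0" --pt "-0.027 0.0045 0 0" --pt "-0.027 0.0045 0 0" --pt "-0.027 0.0045 0 0" --pt "-0.027 0.0045 0 0" --pt "-0.027 0.0045 0 0" --pt "0 0 0 0" --pt "0 0 -0.04 0" --pt "0 0 -0.04 0" --pt "0 0 -0.04 0" --pt "0 0 -0.04 0" --pt "0 0 -0.03 0" --pt "0 0 -0.03 0" --pt "0 0 -0.027 0" --pt "0 0 0 0" --pt "0 0 0 0" --jaw 0

```text
time_s: 21.48
ee_pos: [439.5, 75.9, 52.8]
eef_rot: [0.984, 0.173, -0.008, -0.047]
force: [-0.1, 0.5, 0.3]
width: -0.2
grasp_force: 0.0
```

Emit:
play_rows --pt "0.01 0.001 0 0" --pt "0.01 0.001 0 0" --pt "0.01 0.001 0 0" --pt "0.01 0.001 0 0" --pt "0.01 0.001 0 0" --pt "0.01 0.001 0 0" --pt "0.01 0.001 0 0" --pt "0.01 0.001 0 0" --pt "0.01 0.001 0 0" --pt "0.01 0.001 0 0" --pt "0.01 0.001 0 0" --pt "0 0 0 0"

```text
time_s: 22.98
ee_pos: [550.1, 87.1, 52.4]
eef_rot: [0.984, 0.173, -0.008, -0.047]
force: [-0.5, -0.3, -0.4]
width: 0.2
grasp_force: 0.0
```

Emit:
play_rows --pt "0.005 0.0005 0 0" --pt "0.005 0.0005 0 0" --pt "0.004 0.0005 0 0" --pt "0 0 0 0"

```text
time_s: 23.48
ee_pos: [560.5, 88.2, 52.1]
eef_rot: [0.984, 0.173, -0.011, -0.047]
force: [-5.7, -1.0, 3.4]
width: 0.2
grasp_force: 3.0
```

Catch force is felt; push on in small steps.

Emit:
play_rows --pt "0.004 0.0005 0 0" --pt "0.004 0.0005 0 0" --pt "0.004 0.0005 0 0" --pt "0 0 0 0" --pt "0 0 0 0"

```text
time_s: 24.1
ee_pos: [575.2, 90.0, 52.4]
eef_rot: [0.984, 0.173, -0.008, -0.047]
force: [-0.1, -0.3, -0.5]
width: 0.0
grasp_force: 0.3
```

Emit:
play_rows --pt "0.003 0 0 0" --pt "0.003 0.0005 0 0" --pt "0 0 0 0"

```text
time_s: 24.48
ee_pos: [575.6, 90.0, 52.2]
eef_rot: [0.984, 0.173, -0.014, -0.047]
force: [-13.5, -2.6, 9.8]
width: 0.0
grasp_force: 6.9
```

Hard stop reached at the expected place. Retreat.

Emit:
play_rows --pt "-0.01 -0.001 0 0" --pt "-0.02 -0.002 0 0" --pt "-0.03 -0.003 0 0" --pt "-0.03 -0.003 0 0" --pt "-0.03 -0.003 0 0" --pt "0 0 0.05 0" --pt "0 0 0.05 0" --pt "0 0 0.05 0" --pt "0 0 0.05 0" --pt "0 -0.05 0.03 0" --pt "-0.01 -0.05 0 0" --pt "-0.01 -0.05 0 0" --pt "-0.01 -0.05 0 0" --pt "-0.01 -0.05 0 0" --pt "-0.01 -0.05 0 0" --pt "0 0 0 0" --pt "0 0 0 0" --pt "0 0 0 0"

```text
time_s: 26.72
ee_pos: [411.2, -220.6, 282.6]
eef_rot: [0.984, 0.174, -0.008, -0.047]
force: [-0.4, 0.8, -0.7]
width: -0.1
grasp_force: 0.0
```

```bash
python3 - <<'E'
from h import *
a=manip.grab_frame("side")[120:320,190:430]; cv2.imwrite('pics/s5.png',cv2.resize(a[:,:,::-1],None,fx=2.9,fy=2.9)) 
E
```

```text
(no output)
```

View pics/s5.png

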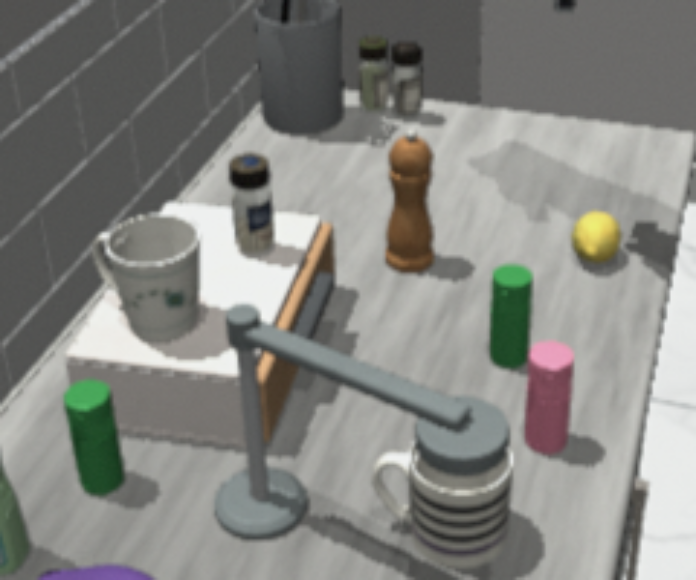

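The drawer front lies flush on the unit (300,320), the jar stands upright at (252,205), the lamp is swung clear, and the mugs and mill are in place.

```bash
python3 -c "
from bench import manip
print(manip.hand_in())"
```

```text
the job is handed in; nothing more can be done
None
```

I handed the job in after about 27 s of the 69 s allowed: lamp arm swung clear (about 1.8 rad), jar upright and released on top of the unit, drawer pushed past its catch to the hard stop. In the final picture the mugs and pepper mill look undisturbed; no verdict came back.

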